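# Level the pouring table with its two foot screws

## Robot

A 7-joint arm with a two-finger parallel gripper is mounted at the origin on the work surface. World frame = base frame: x ahead of the robot, y to its left, z up, the work surface at z = 0. Lengths are in m, angles in degrees, forces in N, time in s.
With the tool pointing down it reaches from about 0.425 to 0.875 m from the base axis. Payload 8.4 kg.
Tool frame: the origin (TCP) lies at the very end of the fingers, on their centre line; the grasp point (between the pads) lies 19 mm behind it; z points along the fingers, y is the line along which they close (so a half turn about z gives the same grasp; the last joint's range is limited). The gripper opens to 87 mm and grips with 3 to 60 N. Pads are 19 mm wide; open, the fingers measure 117 mm over their backs; the gripper's body (75 mm by 190 mm) begins 51 mm behind the grasp point.
Start: joints at [-5.684, 19.091, 2.286, 83.961, -0.768, 76.965, -3.352], TCP at [0.65, -0, 0.223] pointing down, gripper open.
Joint ranges: [-147.57, 147.57], [-21.85, 119.76], [-74.77, 79.35], [14.55, 137.4], [-85.83, 265.84], [4.83, 119.75], [-152.11, 152.11]. Speed limits (degrees/s): [127.2, 127.2, 159.86, 159.86, 180, 180, 180].

## Interface

Orientations are given as [roll, pitch, yaw] about the fixed x, y, z axes, in that order (R = Rz(yaw) Ry(pitch) Rx(roll)).
In Python, from workcell import manip gives the robot as it stands. The module is installed in compiled form; this text tells all that it offers.
- The arm moves only by the shell command python3 -m pendant 'ROWS' [FORCE]. ROWS is JSON, a list of rows, each a list of 5 numbers: the finger opening in mm, from 0 to 87, then the shift along the tool's x, y, z in mm, then the turn about the tool's z in rad. In form: [[jaw, x, y, z, turn], ...]. A call has 1 to 12 rows; each row is the pose to reach, as a shift and turn from the pose commanded when the call began, along the tool's axes at that moment; what a row does not reach only later rows make up. A row lasts 1/8 s, in which the tool goes at most 62.5 mm and 10.7 degrees, less where a joint would pass 70% of its speed; a pose out of reach is approached as far as the arm can. A call with a gripper value outside its range is refused whole. The fingers move at their own pace and stop on an object; FORCE is the grip in N (left out, the last holds). Time passes only in rows, so rows that repeat a pose let the fingers close. It gives the time, the measured TCP pose, the force, the opening and the grip force at its end, in the units of the state.
- manip.get_state(): the state, without advancing time (a new reading comes with each control period).
- manip.read_camera(name): name is "scene" or "side" or "wrist"; returns the picture (384x512x3 uint8, red, green, blue); there is no depth.
- manip.camera_info(name): a dict with "fx", "fy", "cx", "cy" (pixels), "rvec" (rotation vector, rad) and "tvec" (3), from world to camera coordinates, as OpenCV has them; the wrist camera has in their place "hand_eye" (4x4, takes a point from camera to tool coordinates, whose origin is the TCP and whose axes are the flange's). Camera axes: x right, y down, z forward; pixel columns grow to the right and rows downward; lengths in m; the calibration is good to about 2 mm. A picture is of the moment at which its call begins: read the wrist's pose just before it. camera_info takes no time and is no camera call.
- manip.finish_job(): hands the job in; it is judged then, once.
Trained networks look in the newest picture that a camera, given by its name, has taken for a name from the list of things; names that differ only in an ending like _2 or _b are one class to them, and where a whole thing is asked for, a point or a joint stands for the part that bears it (a point fixed in the world has none). Each returns a list of dicts, best first, with "score" (0 to 1); they miss things now and then, are a little off and sometimes report something else, mostly with a low value. They report only what shows in the picture. A call takes as long as a camera call.
- manip.recognise(query, camera): "point" ([column, row] in pixels, amid what is visible of it).
- manip.outline_of(query, camera): "region" (384x512 bool, what is visible of it) and "point" ([column, row] in pixels, amid what is visible of it).
- manip.tip_of(query, camera): "point" ([column, row] in pixels: a listed point, or the origin of a listed thing).
The state is a dict: "clock": time; "joints": joint angles; "joint_velocities": joint speeds; "joint_efforts": joint torques, N m; "eef_pos": TCP position; "orientation": TCP orientation; "force": force on the tool from outside, world axes, zero at the start; "moment": the same for the moment, N m; "finger_gap": opening from 0.0 (shut) to 1.0 (fully open); "gripper_force": force on a finger pad.
Only numpy, scipy, OpenCV 4.12 (cv2) and the standard library are available. Lean on these libraries where they do the work, as an engineer would, in place of code of your own. Each camera call takes 0.05 s, during which the arm holds its last target. There are 200 camera calls.

## Task

Level the aluminium pouring table on the bench: turn its two foot screws by their loose T-handles, which swing some way before they bite, until the white bubble of each of its two tubular vials rests between that vial's two black lines. Then let go, and leave the other lab ware where it stands.

Things in the scene. Friction and masses are not known exactly. Their poses are not given: they have to be found in the camera images.
- stand: The pouring table's three feet, fixed to the bench; origin on the bench. In this frame the fixed foot is at x +100 mm, y 0; the left foot screw's upright axis at x -30, y +130; the right one's at x -30, y -130. The lines from the fixed foot to the two screws are square to each other. The plate on the feet tilts by about 1 degree at most.
- plate_top (a point): Middle of the top face of the table's plain aluminium plate, 230 (x) by 300 (y) by 12 mm, about 57 mm above the bench. Two dark tubular bubble vials, each 96 by 30 mm and 14 mm high, are fixed on it, one on the line from the fixed foot to each screw. Round each screw is a brass bush 40 mm across, 6 mm high.
- fixed_foot (a point): The third foot, which has no screw, under a small steel disc at the far edge of the plate (stand +x); point on the plate's underside. Turning one screw does not move the other vial's bubble.
- left_bar (a point): Middle of the left screw's T-handle, 95 mm above the bench on the screw's upright axis: a level steel bar 12 mm thick along this point's x axis, 116 mm long with 16 mm grey balls at its ends, through a hub 28 mm across (82 to 108 mm above the bench). Free height under the bar 32 mm, 26 over the bush. Turned clockwise from above it raises its corner; its direction says nothing of the level.
- right_bar (a point): Middle of the right T-handle, the same in every way. Either handle swings freely (0.02 N m) on its screw over 1.6 rad from stop to stop, starting anywhere between; at a stop it drives the screw (0.15 N m), which stays where it is left. One rad of a screw moves the bubble of its own vial 8 mm: clockwise towards the screw, counter-clockwise to the fixed foot. The screws turn freely well past level.
- left_vial_centre (a point): Centre of the left vial's window, midway between its two black cross lines (36 mm apart inside), 78 mm from the fixed foot on the line to the left screw, about 72 mm above the bench.
- left_bubble_centre (a point): Centre of the left vial's bubble, a white oval 28 mm long and 12 mm wide that moves along the vial to its high end; at the vial's centre when that line of the table is level. Up to 20 mm off at the start.
- right_vial_centre (a point): Centre of the right vial's window, midway between its two black cross lines (36 mm apart inside), 78 mm from the fixed foot on the line to the right screw, about 72 mm above the bench.
- right_bubble_centre (a point): Centre of the right vial's bubble, a white oval 28 mm long and 12 mm wide that moves along the vial to its high end; at the vial's centre when that line of the table is level. Up to 20 mm off at the start.
- beaker: Glass beaker, 84 mm across, 110 mm tall, loose bystander; origin at the centre of its underside.
- tube_rack: Blue and white tube rack, 90 x 130 x 61 mm tall with tubes, loose bystander; origin at the centre of its underside.
- slide_box: Grey slide box with white lid, 92 x 62 x 38 mm, loose bystander; origin at the centre of its underside.

How it is judged:
By the outcome, as a careful person would: the job done as asked, in the order asked, and still so for the second after the job is handed in, with the robot touching nothing.
It also fails if it takes over 72 s, if anything falls off the work surface, if the arm or the gripper's body presses on something with over 40 N, if the wrist force passes 120 N, or if a joint passes its speed limit or range.

## Working session

There is one attempt and no reset: what is moved stays moved. The work goes in short steps, Python scripts to look and compute and a shell command to move; the robot and the scene stay as the last step left them, time stands still between calls to the robot, and variables do not carry over. Pictures are saved under pics/ and viewed, at most 10 in all, crops included, and the job is handed in when it is done.

```bash
mkdir -p pics; cat > h.py <<'E'
import numpy as np, cv2
from workcell import manip
from scipy.spatial.transform import Rotation as R
def cam(name):
    c=manip.camera_info(name)
    K=np.array([[c['fx'],0,c['cx']],[0,c['fy'],c['cy']],[0,0,1]])
    if 'hand_eye' in c:
        s=manip.get_state(); T=np.eye(4); T[:3,:3]=R.from_euler('xyz',s['orientation'],degrees=True).as_matrix(); T[:3,3]=s['eef_pos']
        M=T@np.array(c['hand_eye']); return K,M[:3,:3],M[:3,3]
    Rm=R.from_rotvec(np.ravel(c['rvec'])).as_matrix(); return K,Rm.T,-Rm.T@np.ravel(c['tvec'])
def ray(C,p,z):
    K,Rm,o=C; d=Rm@np.linalg.solve(K,[p[0],p[1],1]); return o+d*(z-o[2])/d[2]
def proj(C,P):
    K,Rm,o=C; q=K@(Rm.T@(np.array(P)-o)); return q[:2]/q[2]
Z=dict(plate_top=.057,fixed_foot=.045,left_bar=.095,right_bar=.095,left_vial_centre=.072,left_bubble_centre=.072,right_vial_centre=.072,right_bubble_centre=.072)
def shot(name,fn=None):
    C=cam(name); im=manip.read_camera(name)
    if fn: cv2.imwrite('pics/'+fn,im[:,:,::-1])
    return C,im
E
python3 - <<'E'
from h import *
print(manip.get_state())
ims=[]
for n in ['scene','side','wrist']:
    C,im=shot(n); ims.append(im)
    print(n,C[2].round(3))
    for q in Z:
        r=manip.tip_of(q,n)
        for d in r[:2]: print(q,np.round(d['point'],1),round(d['score'],2),ray(C,d['point'],Z[q]).round(4))
cv2.imwrite('pics/a.png',np.hstack(ims[:2])[:,:,::-1][:, :])
im=cv2.resize(np.hstack(ims[:2]),(800,300),interpolation=cv2.INTER_AREA)
im2=cv2.resize(ims[2],(400,300)); 
cv2.imwrite('pics/b.png',np.vstack([im,np.hstack([im2,im2*0])])[:,:,::-1])
E
```

```text
{'clock': 0.0, 'joints': array([-5.68518977, 19.1318513 ,  2.28260899, 84.01245447, -0.76787643,
       76.96613494, -3.35264174]), 'joint_velocities': array([-0.05935289, -0.04296771, -0.02430771,  0.05144683, -0.00655008,
       -0.00271084, -0.08660576]), 'joint_efforts': array([ 1.06989024e-03, -6.56351209e+01,  1.33598529e+00, -4.03798449e+01,
       -5.97442500e-02,  4.47441044e-02,  1.62792835e-04]), 'eef_pos': array([6.49512865e-01, 7.89678449e-06, 2.21645840e-01]), 'orientation': array([-1.79904947e+02,  5.69784281e-03,  9.00014670e+01]), 'force': array([ 0.750814  , -0.41012805, -0.53428559]), 'moment': array([-0.02238211,  0.05940928,  0.02395051]), 'gripper_force': 0.0, 'finger_gap': 1.0020363178393388}
scene [ 1.453 -0.206  1.048]
plate_top [275.1 200.7] 0.58 [0.601  0.0355 0.057 ]
fixed_foot [284.8 220.2] 0.67 [0.6855 0.0503 0.045 ]
left_bar [295.8 175.2] 0.65 [0.5264 0.1305 0.095 ]
right_bar [284.5 217.1] 0.43 [0.7109 0.0398 0.095 ]
right_bar [383.3 204.1] 0.16 [0.7231 0.3865 0.095 ]
left_vial_centre [290.9 198.1] 0.66 [0.6131 0.0899 0.072 ]
right_vial_centre [263.4 21
[... 602 characters left out ...]
54 [0.6305 0.0831 0.072 ]
right_vial_centre [236.6 191.5] 0.77 [ 0.6481 -0.0246  0.072 ]
right_vial_centre [330.2 131.7] 0.61 [ 0.4081 -0.4197  0.072 ]
right_bubble_centre [237.9 189.5] 0.45 [ 0.6468 -0.0343  0.072 ]
wrist [0.649 0.072 0.383]
plate_top [220.2 152.1] 0.84 [0.6117 0.028  0.057 ]
fixed_foot [287.8 133.2] 0.58 [0.6883 0.0481 0.045 ]
left_bar [119.   35.8] 0.67 [0.5283 0.1374 0.095 ]
right_bar [205.3 280.7] 0.62 [ 0.5951 -0.1114  0.095 ]
left_vial_centre [226.1  98. ] 0.57 [0.621  0.0853 0.072 ]
left_bubble_centre [236.5 104.5] 0.7 [0.6316 0.0789 0.072 ]
right_vial_centre [256.3 200.5] 0.98 [ 0.6523 -0.0242  0.072 ]
right_bubble_centre [253.9 198. ] 0.49 [ 0.6496 -0.0213  0.072 ]
```

View pics/b.png

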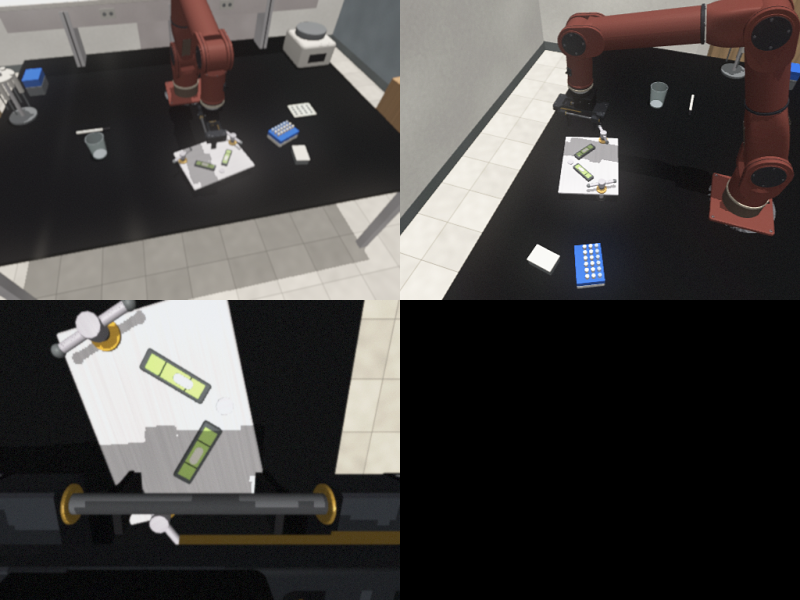

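The overview shows the tilted plate with its left handle and both vials. The gripper hides the right handle. Stand yaw is about 15°, and the measured distances match the given sizes. I'm moving back to see both handles at once.

```bash
python3 -m pendant '[[87,-40,-12,-20,0],[87,-80,-25,-40,0],[87,-120,-40,-60,0],[87,-150,-50,-80,0],[87,-150,-50,-80,0],[87,-150,-50,-80,0]]'
cat > look.py <<'E'
import sys
from h import *
C,im=shot('wrist',sys.argv[1]); P={}
for q in Z:
    r=manip.tip_of(q,'wrist')
    for d in r[:2]:
        if d['score']>.3: P.setdefault(q,ray(C,d['point'],Z[q])); print(q,np.round(d['point'],1),round(d['score'],2),ray(C,d['point'],Z[q]).round(4))
s=manip.get_state(); print(s['clock'],s['eef_pos'],s['orientation'],s['joints'][6])
cv2.imwrite('pics/z'+sys.argv[1],cv2.resize(im,(800,600),interpolation=cv2.INTER_CUBIC)[:,:,::-1])
E
python3 look.py c.png
```

```text
clock: 2.1
eef_pos: [0.6001, -0.1492, 0.3022]
orientation: [-180.0, -0.0, 90.0]
force: [-0.7, 0.2, -0.7]
finger_gap: 0.996
gripper_force: 0.0
plate_top [260.9  28.5] 0.58 [0.6081 0.0237 0.057 ]
fixed_foot [321.7   9.7] 0.97 [0.6857 0.0483 0.045 ]
right_bar [248.7  44. ] 0.74 [ 0.5934 -0.0019  0.095 ]
right_bar [250.3 141.8] 0.66 [ 0.595  -0.1137  0.095 ]
right_vial_centre [294.9  64.9] 0.75 [ 0.6505 -0.0209  0.072 ]
right_bubble_centre [291.2  66.2] 0.78 [ 0.646  -0.0224  0.072 ]
2.55 [ 0.60004243 -0.14973401  0.30237954] [-1.79983889e+02 -7.24430031e-04  9.00251382e+01] 11.197345059111127
```

View pics/zc.png

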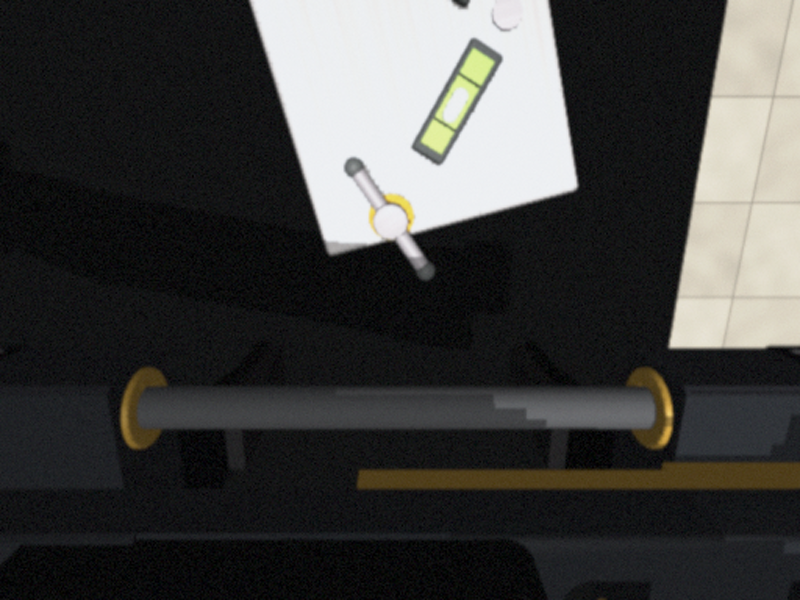

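The right handle's hub shows at zoomed pixel (391,219), with its balls at (354,166) and (427,271). The right bubble, at (456,105), lies almost between its lines at (468,80) and (443,124). I'll measure both vials in strips rectified along the foot–screw lines.

```bash
python3 -m pendant '[[60,50,17,50,0],[60,100,35,100,0],[60,100,35,100,0],[60,100,35,100,0]]'
cat > strip.py <<'E'
import sys
from h import *
F=np.array([.687,.0475]); S=dict(left=np.array([.528,.1375]),right=np.array([.595,-.1137]))
C,im=shot('wrist'); out=[]
for k in S:
    u=(S[k]-F)/np.linalg.norm(S[k]-F); v=np.array([-u[1],u[0]]); c=F+.078*u
    w=np.array([[-.06,-.02],[.06,-.02],[.06,.02],[-.06,.02]])
    src=np.float32([proj(C,[*(c+a*u+b*v),.072]) for a,b in w])
    dst=np.float32([[0,0],[720,0],[720,240],[0,240]])
    out.append(cv2.warpPerspective(im,cv2.getPerspectiveTransform(src,dst),(720,240),flags=cv2.INTER_CUBIC))
    for q in ('vial','bubble'):
        for d in manip.tip_of(f'{k}_{q}_centre','wrist')[:1]:
            p=ray(C,d['point'],.072)[:2]; print(k,q,round(d['score'],2),'along(to screw) mm',round((p-c)@u*1e3,1),'across',round((p-c)@v*1e3,1))
print(manip.get_state()['clock'])
cv2.imwrite('pics/'+sys.argv[1],np.vstack(out)[:,:,::-1])
E
python3 strip.py s1.png
```

```text
clock: 3.05
eef_pos: [0.6347, -0.049, 0.2016]
orientation: [-179.9, -0.0, 90.1]
force: [0.0, -0.7, 0.8]
finger_gap: 0.701
gripper_force: 0.0
left vial 0.57 along(to screw) mm -2.5 across -0.1
right vial 0.58 along(to screw) mm 1.7 across 2.9
right bubble 0.6 along(to screw) mm 4.0 across -1.7
3.3
```

View pics/s1.png

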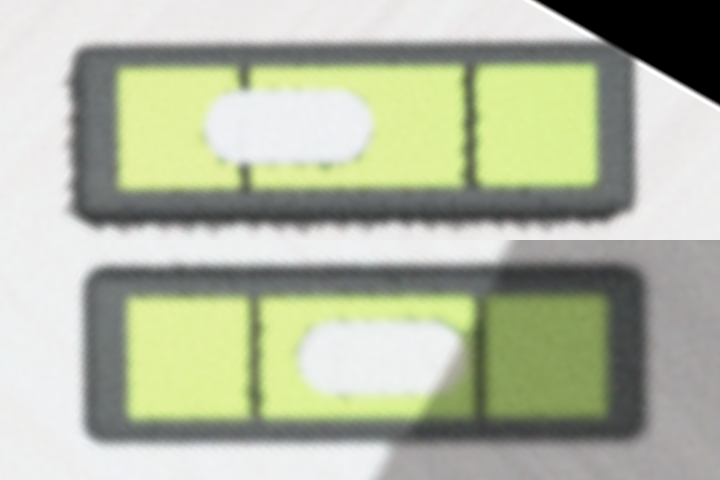

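Strip scale is 6 px/mm. On the left vial (top) the lines are at columns 244 and 470 and the bubble centre at 289, so it is 11.3 mm towards the foot. That needs about 1.4 rad clockwise. On the right vial the lines are at 256 and 481 and the bubble spans 299–463, about 2 mm off centre but already inside. Next I'll look at the left handle.

```bash
python3 -m pendant '[[60,45,-50,-20,0],[60,90,-100,-40,0],[60,90,-100,-40,0],[60,90,-100,-40,0]]'
cat > bar.py <<'E'
import sys
from h import *
q=sys.argv[1]; C,im=shot('wrist'); 
r=manip.outline_of(q,'wrist')[0]; t=manip.tip_of(q,'wrist')[0]
m=r['region']; ys,xs=np.nonzero(m)
P=np.array([ray(C,p,.095)[:2] for p in zip(xs,ys)])
c=P.mean(0); w,V=np.linalg.eigh(np.cov((P-c).T)); d=V[:,1]; a=np.degrees(np.arctan2(d[1],d[0]))
print(r['score'],len(xs),'centroid',c.round(4),'bar angle',a%180,'extent',np.ptp((P-c)@d),'tip',t['score'],t['point'],ray(C,t['point'],.095).round(4))
s=manip.get_state(); print(s['clock'],s['eef_pos'],s['orientation'],s['joints'][6])
o=im.copy(); cn,_=cv2.findContours(m.astype(np.uint8),0,2); cv2.drawContours(o,cn,-1,(255,0,0),1)
cv2.imwrite('pics/'+sys.argv[2],o[:,:,::-1])
E
python3 bar.py left_bar d.png
```

```text
clock: 3.8
eef_pos: [0.5352, 0.0398, 0.244]
orientation: [179.8, -0.0, 90.0]
force: [0.0, -0.1, -0.3]
finger_gap: 0.688
gripper_force: 0.0
0.82 1837 centroid [0.5277 0.1388] bar angle 29.789734042096086 extent 0.114397199382394 tip 0.64 [248.3, 84.2] [0.5294 0.1382 0.095 ]
3.95 [0.53566541 0.03825492 0.24222437] [-1.79989369e+02  3.04566778e-02  8.98623817e+01] -9.01923381810057
```

View pics/d.png

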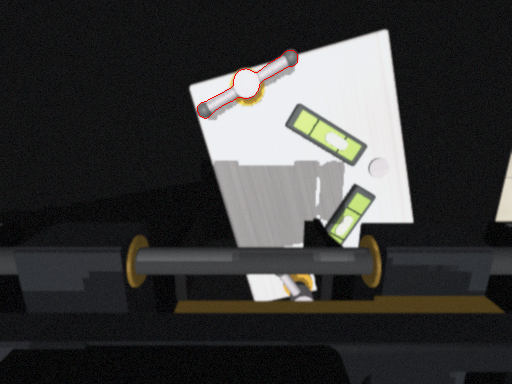

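The left handle is clear, with its hub at pixel (247,84) and balls at (205,110) and (291,57). The hub is at (0.529, 0.138) and the bar lies at 30° in world. I'll turn the tool −120° so that one grasp covers the whole clockwise swing, then go above the hub.

```bash
python3 -m pendant '[[60,15,-1,0,-0.18],[60,30,-2,0,-0.36],[60,45,-3,0,-0.54],[60,60,-4,0,-0.72],[60,75,-5,0,-0.9],[60,90,-6,0,-1.08],[60,98,-6,0,-1.26],[60,98,-6,0,-1.44],[60,98,-6,0,-1.62],[60,98,-6,0,-1.8],[60,98,-6,0,-1.98],[60,98,-6,0,-2.09]]'
python3 - <<'E'
from h import *
s=manip.get_state(); print(s['eef_pos'],s['orientation'],s['joints'].round(1))
C,im=shot('wrist','e.png')
C=cam('wrist');print([proj(C,p) for p in ([.62,.085,.072],[.5288,.138,.095])])
E
```

```text
clock: 5.45
eef_pos: [0.5299, 0.1366, 0.2416]
orientation: [180.0, -0.1, -150.1]
force: [-0.2, 0.3, -0.0]
finger_gap: 0.693
gripper_force: 0.0
[0.5298567  0.13657613 0.24161487] [ 1.79976242e+02 -7.72231867e-02 -1.50117570e+02] [ -8.9   7.3 -11.2  96.2   1.4  76.7  99.5]
[array([178.53112869, 218.82883079]), array([254.48281801, 181.13609156])]
```

View pics/e.png

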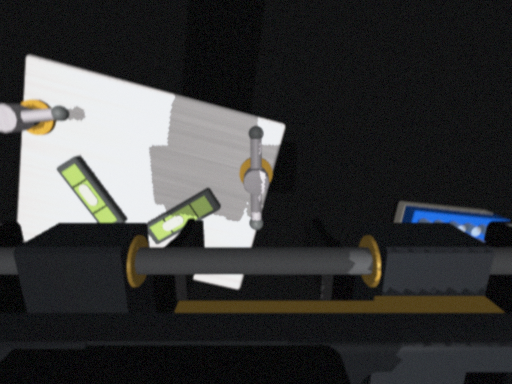

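The hub is at (255,181), as projected, with the bar upright in the image between the fingers. Descending and gripping the hub.

```bash
python3 -m pendant '[[60,0,0,50,0],[60,0,0,100,0],[60,0,0,140,0],[60,0,0,166,0],[60,0,0,166,0],[26,0,0,166,0],[20,0,0,166,0],[20,0,0,166,0],[20,0,0,166,0],[20,0,0,166,0]]' 30
python3 - <<'E'
from h import *
s=manip.get_state(); print(s['eef_pos'],s['moment'])
C,im=shot('wrist','f.png')
for n in ['wrist','side','scene']:
    if n!='wrist': C,im=shot(n)
    for q in ('left_vial_centre','left_bubble_centre'):
        print(n,q,[(np.round(d['point'],1),round(d['score'],2),ray(C,d['point'],.072).round(4)) for d in manip.tip_of(q,n)[:1]])
E
```

```text
clock: 6.75
eef_pos: [0.5289, 0.1387, 0.0771]
orientation: [180.0, 0.0, -150.2]
force: [-2.3, 2.6, 4.6]
finger_gap: 0.313
gripper_force: 30.0
[0.52893753 0.13874734 0.07708207] [ 0.68251881  0.50994096 -0.05879234]
wrist left_vial_centre []
wrist left_bubble_centre []
side left_vial_centre [(array([234.8, 219.5]), 0.68, array([0.6164, 0.0882, 0.072 ]))]
side left_bubble_centre [(array([230.9, 218.6]), 0.4, array([0.629 , 0.0884, 0.072 ]))]
scene left_vial_centre [(array([291.8, 199. ]), 0.57, array([0.6179, 0.0919, 0.072 ]))]
scene left_bubble_centre [(array([295.7, 174.6]), 0.71, array([0.5008, 0.1391, 0.072 ]))]
```

The grip on the hub is firm (27 mm, 30 N). Turning 1.4 rad clockwise cannot overshoot even with no slack, so I'll do that and measure the bubble with the side camera.

```bash
python3 -m pendant '[[20,0,0,0,0.17],[20,0,0,0,0.34],[20,0,0,0,0.51],[20,0,0,0,0.68],[20,0,0,0,0.85],[20,0,0,0,1.02],[20,0,0,0,1.19],[20,0,0,0,1.4],[20,0,0,0,1.4],[20,0,0,0,1.4]]'
sed -e "s/shot('wrist')/shot(sys.argv[2])/; s/'wrist')\[:1\]/sys.argv[2])[:1]/" strip.py > strip2.py
cat >> strip2.py <<'E'
s=manip.get_state(); print(s['moment'],s['orientation'],s['joints'][6])
E
python3 strip2.py s2.png side; python3 strip2.py s3.png wrist
python3 -c "
import cv2,numpy as np
cv2.imwrite('pics/s23.png',np.vstack([cv2.imread('pics/s2.png'),cv2.imread('pics/s3.png')[:120]]))"
```

```text
clock: 8.45
eef_pos: [0.5289, 0.138, 0.077]
orientation: [-180.0, 0.0, 129.5]
force: [-3.7, 0.5, 7.5]
finger_gap: 0.309
gripper_force: 30.0
left vial 0.75 along(to screw) mm 2.8 across 0.4
right vial 0.87 along(to screw) mm 12.7 across -1.5
right bubble 0.55 along(to screw) mm 0.5 across -5.8
8.7
[0.16523691 0.82771488 0.00790674] [-1.79990931e+02 -3.11179310e-03  1.29537600e+02] 20.04286859162825
8.95
[0.08580964 0.77580537 0.04097404] [-1.79991899e+02 -1.37926130e-03  1.29536986e+02] 20.041954779443138
```

View pics/s23.png

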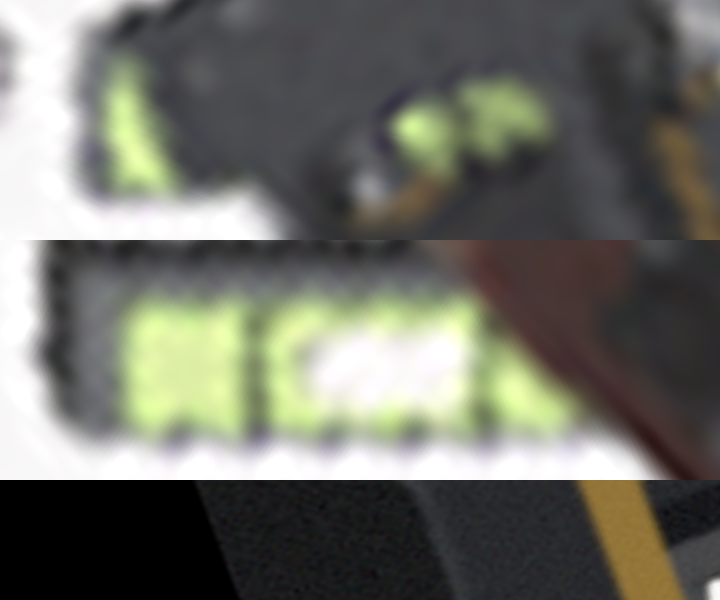

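The gripper hides the left vial from the side camera; the right vial is still inside its lines. I'll try the scene camera with an automatic white/green profile.

```bash
cat > meas.py <<'E'
import sys, itertools
from h import *
F=np.array([.687,.0475]); S=dict(left=np.array([.528,.1375]),right=np.array([.595,-.1137]))
cn=sys.argv[1]; C,im=shot(cn); out=[]
for k in S:
    u=(S[k]-F)/np.linalg.norm(S[k]-F); v=np.array([-u[1],u[0]]); c=F+.078*u
    w=np.array([[-.06,-.02],[.06,-.02],[.06,.02],[-.06,.02]])
    src=np.float32([proj(C,[*(c+a*u+b*v),.072]) for a,b in w])
    st=cv2.warpPerspective(im,cv2.getPerspectiveTransform(src,np.float32([[0,0],[720,0],[720,240],[0,240]])),(720,240)); out.append(st)
    p=st[108:132].mean(0)/1.; r=p.max(1); sat=1-p.min(1)/np.maximum(r,1)
    lab=['W' if s<.22 and m>90 else 'G' if s>=.22 and m>60 and q[1]>=q[0] else '.' for s,m,q in zip(sat,r,p)]
    print(k,[(a,i0/6-60) for a,i0 in ((a,list(g)[0][0]) for a,g in itertools.groupby(enumerate(lab),key=lambda t:t[1]))] if 0 else ' '.join(f'{a}{(g[0][0]/6-60):.1f}..{(g[-1][0]/6-60):.1f}' for a,g in ((a,list(g)) for a,g in itertools.groupby(enumerate(lab),key=lambda t:t[1])) if len(g)>4))
print(manip.get_state()['clock'])
cv2.imwrite('pics/'+sys.argv[2],np.vstack(out)[:,:,::-1])
E
python3 meas.py scene m1.png
```

```text
left W-60.0..-41.8 G-41.7..-27.0 W-26.8..11.5 G11.7..36.8 W37.0..59.8
right W-60.0..-38.0 G-37.8..-13.3 W-13.2..22.3 G22.5..40.8 W41.0..59.8
9.0
```

View pics/m1.png

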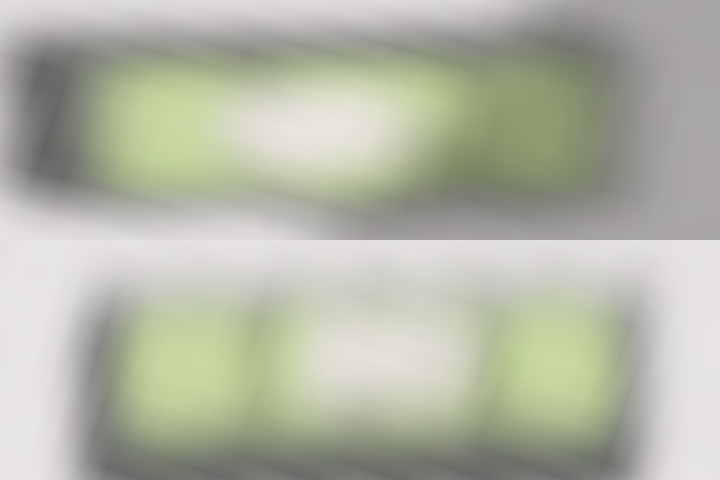

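From the scene camera the left bubble has moved to about −5.5 mm, so the handle has bitten. It needs about 0.7 rad more clockwise, after which I'll release and raise for a close look.

```bash
python3 -m pendant '[[20,0,0,0,0.17],[20,0,0,0,0.34],[20,0,0,0,0.51],[20,0,0,0,0.65],[20,0,0,0,0.65],[20,0,0,0,0.65]]'; python3 meas.py scene m2.png
```

```text
clock: 9.75
eef_pos: [0.5286, 0.1379, 0.077]
orientation: [-180.0, 0.0, 92.3]
force: [-4.6, 0.9, 9.2]
finger_gap: 0.313
gripper_force: 30.0
left W-60.0..-41.8 G-41.7..-23.2 W-23.0..15.8 G16.0..37.2 W37.3..59.8
right W-60.0..-38.3 G-38.2..-13.3 W-13.2..22.5 G22.7..40.8 W41.0..59.8
9.8
```

```bash
python3 -m pendant '[[60,0,0,0,0],[60,0,0,0,0],[60,0,0,0,0],[60,0,0,-40,0],[60,0,0,-90,0],[60,0,0,-130,0],[60,-50,30,-130,0],[60,-100,60,-130,0],[60,-150,90,-130,0],[60,-175,106,-130,0],[60,-175,106,-130,0],[60,-175,106,-130,0]]'; python3 meas.py wrist m3.png
```

```text
clock: 11.3
eef_pos: [0.6415, -0.0316, 0.2062]
orientation: [-180.0, -0.0, 92.3]
force: [-0.5, -0.9, 0.2]
finger_gap: 0.691
gripper_force: 0.0
left W-60.0..-40.5 G-40.3..-18.8 W-18.7..10.5 G10.7..40.0 W40.2..59.8
right W-60.0..-39.7 G-39.5..-10.8 W-10.7..17.2 G17.3..41.0 .41.3..46.3 W46.5..59.8
11.35
```

View pics/m3.png

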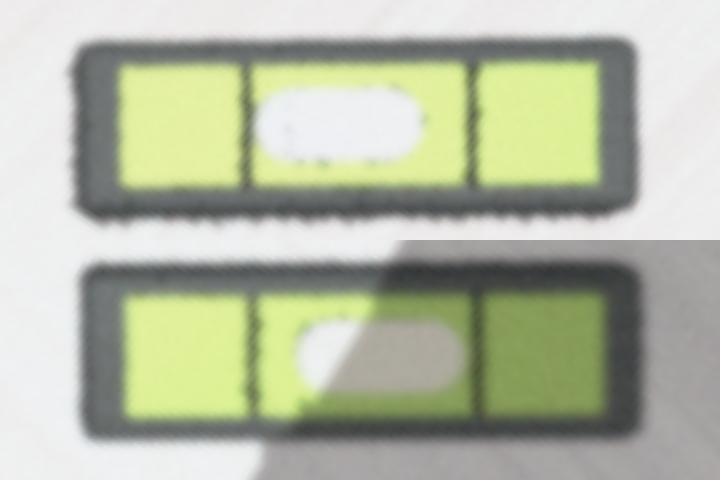

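The left bubble is now at −3 mm, inside its lines (246 and 472) but with little to spare. The right bubble is at about +2.7 mm, also a thin margin. I'll go back to the left handle and give it 0.37 rad more clockwise.

```bash
python3 -m pendant '[[60,50,-30,0,0],[60,100,-60,0,0],[60,150,-90,0,0],[60,175,-106,0,0],[60,175,-106,0,0],[60,175,-106,45,0],[60,175,-106,90,0],[60,175,-106,130,0],[60,175,-106,130,0],[20,175,-106,130,0],[20,175,-106,130,0],[20,175,-106,130,0]]' 30
python3 -m pendant '[[20,0,0,0,0],[20,0,0,0,0.13],[20,0,0,0,0.26],[20,0,0,0,0.38],[20,0,0,0,0.38],[20,0,0,0,0.38]]'; python3 meas.py scene m4.png
```

```text
clock: 12.85
eef_pos: [0.5298, 0.1382, 0.0779]
orientation: [179.9, -0.0, 92.3]
force: [-0.8, 0.3, 0.2]
finger_gap: 0.436
gripper_force: 0.0
clock: 13.6
eef_pos: [0.5284, 0.1382, 0.0772]
orientation: [-179.9, 0.0, 70.5]
force: [-3.9, -0.8, 7.3]
finger_gap: 0.312
gripper_force: 30.0
left W-60.0..-41.8 G-41.7..-21.0 W-20.8..17.0 G17.2..37.3 W37.5..59.8
right W-60.0..-38.0 G-37.8..-13.5 W-13.3..22.5 G22.7..40.8 W41.0..59.8
13.65
```

```bash
python3 -m pendant '[[20,0,0,0,0.06],[20,0,0,0,0.12],[20,0,0,0,0.12],[60,0,0,0,0.12],[60,0,0,0,0.12],[60,0,0,0,0.12],[60,0,0,-40,0.12],[60,0,0,-90,0.12],[60,0,0,-140,0.12],[60,0,0,-166,0.12],[60,0,0,-166,0.12]]'
python3 -m pendant '[[60,-35,30,0,-0.17],[60,-70,60,0,-0.34],[60,-105,90,0,-0.51],[60,-140,120,0,-0.68],[60,-170,150,0,-0.85],[60,-196,172,0,-1.02],[60,-196,172,0,-1.07],[60,-196,172,0,-1.07],[60,-196,172,0,-1.07]]'
python3 bar.py right_bar g.png; python3 meas.py wrist m5.png
python3 -c "
import cv2,numpy as np
a=cv2.imread('pics/g.png');b=cv2.resize(cv2.imread('pics/m5.png'),(512,171));cv2.imwrite('pics/gm.png',np.vstack([a,b]))"
```

```text
clock: 15.02
eef_pos: [0.5302, 0.1383, 0.2448]
orientation: [179.8, -0.2, 63.6]
force: [-0.3, 0.2, -0.1]
finger_gap: 0.685
gripper_force: 0.0
clock: 16.15
eef_pos: [0.5958, -0.1133, 0.2418]
orientation: [-180.0, -0.0, 124.9]
force: [0.3, -0.1, 0.2]
finger_gap: 0.692
gripper_force: 0.0
0.68 1487 centroid [ 0.5927 -0.1103] bar angle 124.74939323661785 extent 0.11421656572857859 tip 0.76 [252.3, 176.6] [ 0.5914 -0.1107  0.095 ]
16.3 [ 0.59602704 -0.11341686  0.24237515] [-1.79992507e+02 -1.33457777e-02  1.24964283e+02] 44.65716714724192
left W-60.0..-40.5 G-40.3..-14.2 W-14.0..13.5 G13.7..34.3 .34.5..59.8
right W-60.0..-38.7 G-38.5..-10.2 W-10.0..18.0 G18.2..42.2 W42.3..48.2 W48.8..59.8
16.35
```

View pics/gm.png

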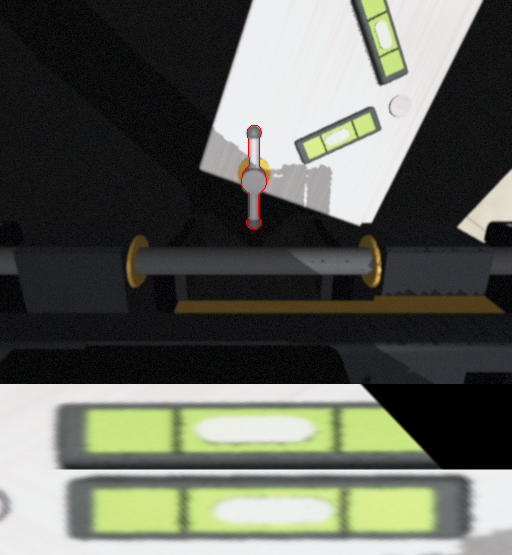

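The left bubble is now centred (lines 178 and 336, bubble 195–316). The right one is at +2.2 mm (lines 183 and 345, bubble 212–335). The fingers straddle the right hub at (254,180), so I'll descend, grip, and ease it counter-clockwise in small steps.

```bash
python3 -m pendant '[[60,0,0,50,0],[60,0,0,100,0],[60,0,0,140,0],[60,0,0,165,0],[60,0,0,165,0],[20,0,0,165,0],[20,0,0,165,0],[20,0,0,165,0],[20,0,0,165,0],[20,0,0,165,0]]' 30; python3 meas.py side n0.png
python3 -m pendant '[[20,0,0,0,-0.15],[20,0,0,0,-0.3],[20,0,0,0,-0.3]]'; python3 meas.py side n1.png; python3 meas.py scene n1s.png
```

```text
clock: 17.6
eef_pos: [0.596, -0.1145, 0.0779]
orientation: [-180.0, 0.0, 124.9]
force: [-2.5, -0.9, 2.3]
finger_gap: 0.308
gripper_force: 30.0
left W-60.0..-42.3 G-42.2..-13.3 W-13.2..18.0 G18.2..38.8 W39.0..47.7 .47.8..50.8 W51.0..59.8
right W-60.0..-51.3 .-51.2..-48.2 W-48.0..-39.7 G-39.5..-10.5 W-10.3..19.3 G19.5..41.7 W41.8..59.8
17.65
clock: 18.02
eef_pos: [0.5962, -0.1142, 0.0778]
orientation: [180.0, 0.0, 142.1]
force: [-1.7, -1.7, 2.1]
finger_gap: 0.315
gripper_force: 30.0
left W-60.0..-42.3 G-42.2..-15.5 W-15.3..17.2 G17.3..38.8 W39.0..47.8 .48.0..50.8 W51.0..59.8
right W-60.0..-51.3 .-51.2..-48.0 W-47.8..-39.7 G-39.5..-10.5 W-10.3..20.2 G20.3..41.2 W41.3..59.8
18.075
left W-60.0..-41.5 G-41.3..-17.3 W-17.2..21.5 G21.7..36.7 W36.8..59.8
right W-60.0..-38.0 G-37.8..-13.2 W-13.0..23.0 G23.2..41.0 W41.2..59.8
18.125
```

```bash
python3 -m pendant '[[20,0,0,0,-0.15],[20,0,0,0,-0.3],[20,0,0,0,-0.3]]' | head -1; python3 meas.py side n2.png|grep right

```

```text
clock: 18.5
right W-60.0..-51.2 .-51.0..-48.2 W-48.0..-39.7 G-39.5..-10.7 W-10.5..20.3 G20.5..41.3 W41.5..59.8
```

```bash
python3 -c "
from workcell import manip
print(manip.get_state()['moment'])"; python3 meas.py scene n2s.png|grep right
```

```text
[ 0.13727806 -0.06885758 -0.05142694]
right W-60.0..-38.2 G-38.0..-13.2 W-13.0..23.2 G23.3..40.7 W40.8..59.8
```

```bash
python3 -m pendant '[[20,0,0,0,-0.15],[20,0,0,0,-0.3],[20,0,0,0,-0.3]]' | head -1; python3 meas.py side n3.png|grep right; python3 meas.py scene n3s.png|grep right
```

```text
clock: 18.98
right W-60.0..-51.2 .-51.0..-48.0 W-47.8..-39.7 G-39.5..-10.7 W-10.5..20.3 G20.5..41.2 W41.3..59.8
right W-60.0..-38.2 G-38.0..-13.2 W-13.0..22.2 G22.3..40.8 W41.0..59.8
```

```bash
python3 -m pendant '[[20,0,0,0,-0.15],[20,0,0,0,-0.25],[20,0,0,0,-0.25]]' | sed -n 1,3p; python3 meas.py side n4.png|grep right; python3 meas.py scene n4s.png|grep right
```

```text
clock: 19.45
eef_pos: [0.5962, -0.1135, 0.0776]
orientation: [180.0, 0.0, -169.4]
right W-60.0..-51.3 .-51.2..-48.2 W-48.0..-39.7 G-39.5..-12.0 W-11.8..18.2 G18.3..41.8 W42.0..59.8
right W-60.0..-38.2 G-38.0..-13.7 W-13.5..20.7 G20.8..41.3 W41.5..59.8
```

It has bitten, moving the right bubble about 1.5 mm inward. I'll add a small trim, release, rise and look.

```bash
python3 -m pendant '[[20,0,0,0,-0.09],[20,0,0,0,-0.09],[60,0,0,0,-0.09],[60,0,0,0,-0.09],[60,0,0,0,-0.09],[60,0,0,-40,-0.09],[60,0,0,-90,-0.09],[60,0,0,-140,-0.09],[60,0,0,-170,-0.09],[60,0,0,-170,-0.09],[60,0,0,-170,-0.09]]'
python3 -m pendant '[[60,0,0,0,0.17],[60,0,0,0,0.34],[60,0,0,0,0.51],[60,0,0,0,0.68],[60,0,0,0,0.85],[60,0,0,0,1.02],[60,0,0,0,1.19],[60,0,0,0,1.19],[60,0,0,0,1.19]]'
python3 meas.py wrist m6.png; python3 -c "
from h import *
C,im=shot('wrist','k.png')
import cv2,numpy as np
a=cv2.imread('pics/k.png');b=cv2.resize(cv2.imread('pics/m6.png'),(512,171));cv2.imwrite('pics/km.png',np.vstack([a,b]))"
```

```text
clock: 20.92
eef_pos: [0.5956, -0.1141, 0.2466]
orientation: [180.0, -0.1, -164.0]
force: [0.4, 0.8, -0.6]
finger_gap: 0.69
gripper_force: 0.0
clock: 22.05
eef_pos: [0.5958, -0.114, 0.2467]
orientation: [-179.9, -0.0, 128.0]
force: [0.4, -0.4, -0.8]
finger_gap: 0.69
gripper_force: 0.0
left W-60.0..-40.7 G-40.5..-14.2 W-14.0..13.5 G13.7..40.5 W40.7..41.8 .42.0..59.8
right W-60.0..-38.8 G-38.7..-11.7 W-11.5..16.5 G16.7..42.2 W42.3..48.2 .48.3..49.0 W49.2..59.8
22.1
```

View pics/km.png

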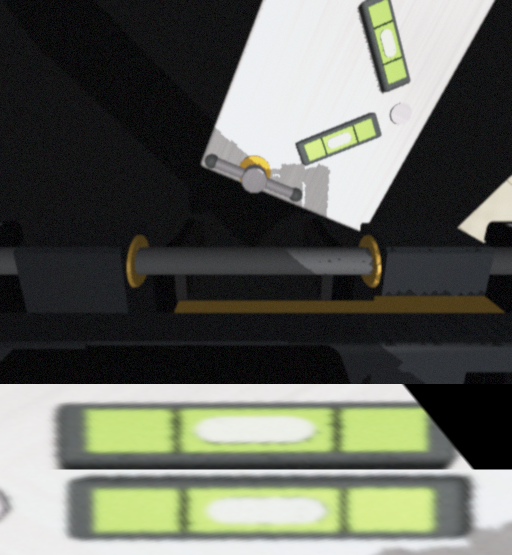

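Both bubbles sit near the middle of their lines: left within 0.5 mm (lines 178 and 336, bubble 195–316), right about 0.7 mm off (lines 183 and 345, bubble 206–327). The gripper is open and clear above the table, so I'm handing in.

```bash
python3 -c "
from workcell import manip
print(manip.finish_job())"
```

```text
the job is handed in; nothing more can be done
None
```

The pouring table is level: both bubbles rest between their lines, the left within about 0.5 mm of centre and the right within about 0.7 mm. Both handles are released, the other lab ware was left alone, and the job was handed in at about 22 s of the 72 s allowed.

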